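# Set the beam calliper to the red stop

### The arm

A 6-joint arm with a two-finger parallel gripper is mounted at the origin on the work surface. World frame = base frame: x ahead of the robot, y to its left, z up, the work surface at z = 0. Lengths are in m, angles in rad, forces in N, time in s.
With the tool pointing down it reaches from about 0.375 to 0.9 m from the base axis. Payload 3.1 kg.
Tool frame: the origin (TCP) lies at the very end of the fingers, on their centre line; the grasp point (between the pads) lies 19 mm behind it; z points along the fingers, y is the line along which they close (so a half turn about z gives the same grasp; the last joint's range is limited). The gripper opens to 87 mm and grips with 3 to 60 N. Pads are 19 mm wide; open, the fingers measure 117 mm over their backs; the gripper's body (75 mm by 190 mm) begins 51 mm behind the grasp point.
Start: joints at [-1.466, 0.527, 1.433, -0, 1.181, -0.178], TCP at [0.175, -0.6, 0.223] pointing down, gripper open.
Joint ranges: [-3.08, 3.08], [-0.75, 2.2], [0.22, 2.44], [-1.43, 4.57], [0, 2.65], [-2.85, 2.85]. Speed limits (rad/s): [2.79, 2.79, 3.14, 3.14, 3.14, 3.14].

### API

Orientations are given as a unit quaternion [x, y, z, w].
In Python, from rig import robot gives the robot as it stands. The module is installed in compiled form; this text tells all that it offers.
- The arm moves only by the tool servo_tool, never from a script. Its argument "rows" is one flat list of numbers, 5 for each row, row after row: the closure, from -1 (fully open) to 1 (shut), so that 0 is half open, then the shift along the tool's x, y, z in m, then the turn about the tool's z in degrees. A call has 1 to 5 rows; each row shifts and turns the commanded pose from where the row before left it, along the tool's axes as they then stand; what a row does not reach is not made up. A row lasts 1/12 s, in which the tool goes at most 41.7 mm and 7.16 degrees, less where a joint would pass 70% of its speed; a pose out of reach is approached as far as the arm can. A call with a gripper value outside its range is refused whole. The fingers move at their own pace and stop on an object; "newtons" is the grip in N (left out, the last holds). Time passes only in rows, so rows that do not move let the fingers close. It gives the time, the measured TCP pose, the force, the opening and the grip force at its end, in the units of the state.
- robot.get_obs(): the state, without advancing time (a new reading comes with each control period).
- robot.camera(name): name is "scene" or "top" or "wrist"; returns a dict with "pixels" (400x640x3 uint8, red, green, blue), "intrinsics" (3x3 intrinsics, pixels), "rvec" (rotation vector, rad) and "tvec" (3), from world to camera coordinates, as OpenCV has them; the wrist camera has in their place "mount" (4x4, takes a point from camera to tool coordinates, whose origin is the TCP and whose axes are the flange's). Camera axes: x right, y down, z forward; pixel columns grow to the right and rows downward; lengths in m; the calibration is good to about 2 mm. A picture is of the moment at which its call begins: read the wrist's pose just before it. There is no depth.
- robot.hand_in(): hands the job in; it is judged then, once.
Trained networks look in a picture, given as the dict that the camera call returned (one of the last four; its "shot" number tells which), for a name from the list of things; names that differ only in an ending like _2 or _b are one class to them, and where a whole thing is asked for, a point or a joint stands for the part that bears it (a point fixed in the world has none). Each returns a list of dicts, best first, with "score" (0 to 1); they miss things now and then, are a little off and sometimes report something else, mostly with a low value. They report only what shows in the picture. A call takes as long as a camera call.
- robot.spot_in(picture, query): "at" ([x, y, z] in m, in world coordinates, good to about 4 mm: the middle of the surface that is visible of it).
- robot.outline_of(picture, query): "region" (400x640 bool, what is visible of it).
- robot.place_of(picture, query): "at" ([x, y, z] in m, in world coordinates, good to about 4 mm: a listed point, or the origin of a listed thing).
The state is a dict: "time": time; "q": joint angles; "joint_velocities": joint speeds; "joint_torque": joint torques, N m; "position": TCP position; "tool_rot": TCP orientation; "ft_force": force on the tool from outside, world axes, zero at the start; "moment": the same for the moment, N m; "grip_width": finger opening in m; "grip_force": force on a finger pad.
Only numpy, scipy, OpenCV 4.12 (cv2) and the standard library are available. Lean on these libraries where they do the work, as an engineer would, in place of code of your own. Each camera call takes 0.05 s, during which the arm holds its last target. There are 200 camera calls.

### The job

Set the sliding jaw of the beam calliper to the red stop: with the fingertips press down the yellow pad in the middle of the slider to free its brake, and keep the pad down while you push the slider along the beam until it rests against the red stop. Then let the pad spring up so that the brake holds, and move clear. Never drag the slider while its brake grips, lift nothing, and leave the foam maquette, cup, rasp and offcut where they are.

Things in the scene. Friction and masses are not known exactly. Their poses are not given: they have to be found in the camera images.
- beam: beam calliper, fixed to the table: an aluminium bar 440 mm long, 30 mm wide, its top 40 mm above the table, on two black feet. Origin at table height under the middle of the bar; its own y axis runs along the bar (towards the dark fixed jaw at the +y end), x across it (both jaws point to +x, reaching 106 mm from the bar's centre line), z up.
- slider_mid (a point): middle of the slider that rides on the bar, 64 mm above the table, level with the tops of its two black end cheeks. The slider is 72 mm long along the bar and 50 mm wide; the cheeks are 10 mm thick, 52 mm apart inside, and stand 8 mm above the unpressed yellow pad between them. Side plates reach 47 mm above the table, below the pressed pad. Axes as the beam's.
- pad_top (a point): centre of the top face of the yellow brake pad, 46 mm along the bar by 40 mm across, midway between the cheeks; 56 mm above the table when up. Moves with slider and pad. A fingertip on it can drag the slider by friction, or slide on until it meets a cheek and push that.
- pad (a joint): how far the yellow pad is pressed down, m: 0 up (brake grips the underside of the bar), 0.008 bottomed. It starts to give at about 3 N and takes about 6 N when bottomed; from 0.001 on the brake is fully free. It springs up when let go.
- slider (a joint): position of the slider along the beam's y axis, m: 0 at the middle of the bar. With the brake free it moves at about 1 N; with the brake gripping it holds against about 9 N.
- red_stop_mid (a point): top centre of the red stop, a collar clamped on the bar, 24 mm along the bar, 48 mm across, top 60 mm above the table, with a small brass screw. It does not move. It may be on either side of the slider. The slider's end face touches it when slider_mid and this point are 48 mm apart horizontally.
- blue_stop_mid (a point): top centre of the blue stop, same size, on the other side of the slider; not to be used.
- maquette: loose pale yellow foam maquette, 56 by 56 mm foot, 110 mm tall, origin under its centre; beyond the calliper. Bystander.
- cup: loose pink cup, 68 mm across the rim, 75 mm tall, origin under its centre; beyond the calliper. Bystander.
- rasp: loose rasp lying on the robot's side of the calliper: steel blade 22 mm wide, wooden handle 24 mm thick, 240 mm long along its own y from -110 to +130 mm, 24 mm high; origin at table height. Bystander.
- offcut: loose pale yellow foam offcut, 45 by 60 mm, 36 mm high, origin under its centre; on the robot's side of the calliper. Bystander.

How it is judged:
By the outcome, as a careful person would: the job done as asked, in the order asked, and still so for the second after the job is handed in, with the robot touching nothing.
It also fails if it takes over 38 s, if anything falls off the work surface, if the arm or the gripper's body presses on something with over 40 N, if the wrist force passes 120 N, or if a joint passes its speed limit or range.

## Working session

There is one attempt and no reset: what is moved stays moved. The work goes in short steps, Python scripts to look and compute and a tool call to move; the robot and the scene stay as the last step left them, time stands still between calls to the robot, and variables do not carry over. Pictures are saved under pics/ and viewed, at most 10 in all, crops included, and the job is handed in when it is done.

Besides the shell and the picture viewer there is one more tool, called after ">>>" as name(argument=value, ...), one argument or row to a line, values as JSON. servo_tool: Moves the arm, as the interface text tells. Its arguments: {"type":"object","properties":{"rows":{"type":"array","items":{"type":"number"}},"newtons":{"type":"number"}},"required":["rows"]}

```bash
mkdir -p pics
cat > h.py <<'E'
import numpy as np,cv2
from rig import robot
def save(p,n): cv2.imwrite(f'pics/{n}.png',p['pixels'][:,:,::-1])
def proj(p,X):
    return cv2.projectPoints(np.array(X,float).reshape(-1,1,3),np.array(p['rvec'],float),np.array(p['tvec'],float),p['intrinsics'],None)[0][:,0]
E
python3 - <<'E'
from h import *
o=robot.get_obs();print(o['time'],o['position'],o['tool_rot'],o['ft_force'],o['grip_width'])
for c in('scene','top'):
    p=robot.camera(c);save(p,c)
    for n in('beam','slider_mid','pad_top','red_stop_mid','blue_stop_mid','maquette','cup','rasp','offcut'):
        for r in robot.place_of(p,n)[:2]: print(c,n,np.round(r['at'],4),round(r['score'],2),proj(p,r['at']).round())
E
```

```text
0.0 [ 0.17493782 -0.59925244  0.2215796 ] [ 9.89946722e-01  1.41436626e-01  3.02517230e-05 -1.08028759e-03] [ 0.12221461 -0.4712853   0.50814309] 0.08702234815102523
scene beam [ 0.5273 -0.0529  0.0018] 0.63 [[283. 181.]]
scene slider_mid [ 0.5339 -0.0397  0.0643] 0.81 [[288. 163.]]
scene slider_mid [ 0.4864 -0.2164  0.0591] 0.62 [[201. 133.]]
scene pad_top [ 0.5335 -0.0433  0.0545] 0.93 [[286. 166.]]
scene red_stop_mid [ 0.4854 -0.2143  0.0588] 0.74 [[202. 133.]]
scene blue_stop_mid [0.5612 0.1031 0.0621] 0.85 [[366. 187.]]
scene maquette [ 0.671  -0.1852  0.0025] 0.89 [[190. 234.]]
scene cup [ 0.7181 -0.0495 -0.0037] 0.7 [[260. 272.]]
scene rasp [ 0.4185  0.0301 -0.0023] 0.95 [[335. 147.]]
scene offcut [ 0.3729 -0.1842  0.0006] 0.65 [[239. 118.]]
top beam [ 0.5286 -0.0585 -0.0051] 0.97 [[379. 250.]]
top beam [0.4274 0.0346 0.0016] 0.38 [[328. 309.]]
top slider_mid [ 0.5348 -0.0375  0.0645] 0.92 [[372. 243.]]
top pad_top [ 0.5283 -0.0406  0.059 ] 0.64 [[373. 247.]]
top red_stop_mid [ 0.4859 -0.2171  0.0612] 0.85 [[483. 272.]]
top red_stop_mid [0.5643 0.0978 0.0606] 0.4 [[289. 227.]]
top blue_stop_mid [0.5635 0.1011 0.0613] 0.7 [[287. 227.]]
top maquette [ 6.657e-01 -1.899e-01  2.000e-04] 0.69 [[445. 176.]]
top cup [ 0.7158 -0.0455  0.001 ] 0.56 [[368. 152.]]
top rasp [0.426  0.033  0.0017] 0.92 [[329. 310.]]
top rasp [ 0.4862 -0.215   0.0644] 0.22 [[483. 271.]]
top offcut [ 0.3708 -0.1878 -0.0024] 0.78 [[458. 341.]]
top offcut [0.5657 0.0996 0.0609] 0.55 [[288. 226.]]
```

View pics/top.png

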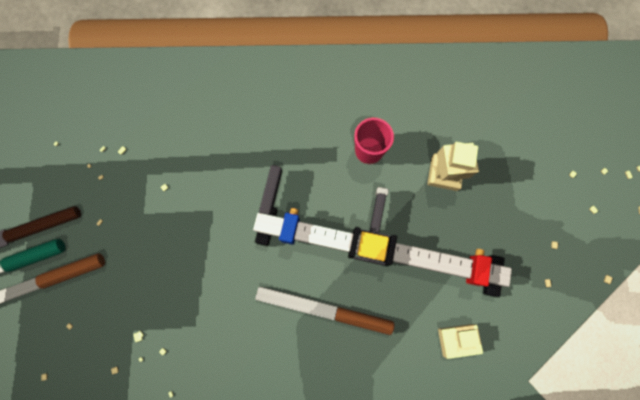

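View pics/scene.png

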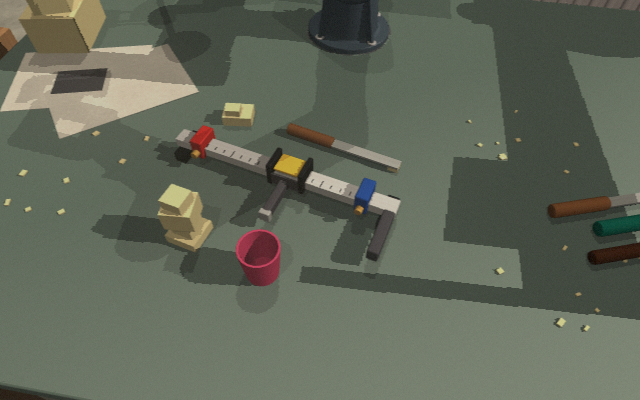

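The pictures agree with the networks. In the top view the red stop is at (483,270), on the −y side of the slider at (373,247), and the blue stop is at (289,228). The beam is turned about 13.7°, and the slider has to travel about 135 mm. I'll turn the tool along the bar, close the fingers and go above the pad.

>>> servo_tool(
  rows=[1,0,0,0,6,1,0,0,0,6,1,0,0,0,6,1,0,0,0,6,1,0,0,0,6],
  newtons=10,
)

```text
time: 1.42
position: [0.175, -0.6, 0.2225]
tool_rot: [0.993, -0.122, 0.0, -0.0]
ft_force: [-0.6, -0.2, 0.1]
grip_width: 0.0614
grip_force: 0.0
```

>>> servo_tool(
  rows=[1,0.013,-0.038,0,0,1,0.013,-0.038,0,0,1,0.013,-0.038,0,0,1,0.013,-0.038,0,0,1,0.013,-0.038,0,0],
)

```text
time: 1.83
position: [0.2839, -0.4293, 0.2226]
tool_rot: [0.993, -0.12, 0.0, 0.0]
ft_force: [0.8, -0.4, 0.6]
grip_width: 0.0283
grip_force: 0.0
```

>>> servo_tool(
  rows=[1,0.013,-0.038,0,0,1,0.013,-0.038,0,0,1,0.013,-0.038,0,0,1,0.013,-0.038,0,0,1,0.013,-0.038,0,0],
)

```text
time: 2.25
position: [0.3924, -0.2601, 0.2229]
tool_rot: [0.993, -0.12, 0.0, 0.0]
ft_force: [0.6, -0.6, -0.5]
grip_width: 0.0019
grip_force: 0.0
```

>>> servo_tool(
  rows=[1,0.013,-0.038,0,0,1,0.013,-0.038,0,0,1,0.013,-0.038,0,0,1,0.013,-0.038,0,0,1,0.0,-0.0,0,0],
)

```text
time: 2.67
position: [0.4811, -0.1207, 0.2229]
tool_rot: [0.993, -0.116, 0.001, -0.001]
ft_force: [-1.8, -0.1, -0.6]
grip_width: 0.0005
grip_force: 0.0
```

```bash
cat >> h.py <<'E'
from scipy.spatial.transform import Rotation as R
def wcam(o):
    p=robot.camera('wrist');T=np.eye(4);T[:3,:3]=R.from_quat(o['tool_rot']).as_matrix();T[:3,3]=o['position']
    C=np.linalg.inv(T@np.array(p['mount']));p2=dict(p);p2['rvec']=cv2.Rodrigues(C[:3,:3])[0];p2['tvec']=C[:3,3];return p,p2
E
python3 - <<'E'
from h import *
o=robot.get_obs();M=R.from_quat(o['tool_rot']).as_matrix();print(o['time'],o['position'],o['q'],o['grip_width'],o['ft_force']);print(M.round(3))
p,p2=wcam(o);save(p,'w1')
for c,q,q2 in (('w',p,p2),):
    for n in('slider_mid','pad_top','red_stop_mid','blue_stop_mid'):
        for r in robot.place_of(q,n)[:1]: print(c,n,np.round(r['at'],4),round(r['score'],2),proj(q2,r['at']).round(),'tool d',(M.T@(np.array(r['at'])-o['position'])).round(4))
u=np.array([.237,.9715,0]);x=np.array([.9715,-.237,0]);m=np.array([.5343,-.0386,.064])
print(proj(p2,[m+s*.026*u+t*.025*x for s in(-1,1) for t in(-1,1)]).round())
E
```

```text
2.6667 [ 0.48105066 -0.12070717  0.22293862] [-0.47354918  0.35338728  1.75099281  0.00364612  1.03573515  1.3281733 ] 0.0004966259376787003 [-1.81786367 -0.089094   -0.64975875]
[[ 0.973 -0.231  0.003]
 [-0.231 -0.973  0.002]
 [ 0.002 -0.003 -1.   ]]
w slider_mid [ 0.5267 -0.0415  0.0678] 0.73 [[239. 159.]] tool d [ 0.0258 -0.0872  0.1554]
w pad_top [ 0.5313 -0.0381  0.0567] 0.91 [[237. 154.]] tool d [ 0.0295 -0.0915  0.1666]
w red_stop_mid [ 0.4845 -0.2188  0.0616] 0.6 [[416. 158.]] tool d [0.0256 0.0951 0.1611]
w blue_stop_mid [0.5611 0.1029 0.0576] 0.58 [[100. 157.]] tool d [ 0.0259 -0.2356  0.166 ]
[[261. 176.]
 [259. 127.]
 [212. 176.]
 [207. 127.]]
```

View pics/w1.png

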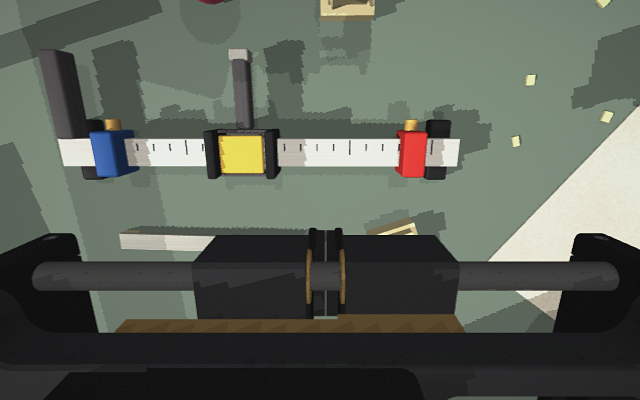

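The wrist view shows the yellow pad at about (243,155) between its black cheeks, the red stop at about (413,155), and the bar horizontal, so the tool is aligned. I'll refine by intersecting pixel rays with the known heights.

```bash
cat >> h.py <<'E'
def ray(p,uv,z):
    Rm=cv2.Rodrigues(np.array(p['rvec'],float))[0];t=np.array(p['tvec'],float).ravel();c=-Rm.T@t
    d=Rm.T@np.linalg.solve(p['intrinsics'],[uv[0],uv[1],1.]);return c+d*(z-c[2])/d[2]
def yellow(p,box):
    im=p['pixels'].astype(int);m=(im[...,0]>150)&(im[...,1]>120)&(im[...,2]<im[...,1]*.62)
    k=np.zeros_like(m);k[box[0]:box[1],box[2]:box[3]]=1;return cv2.minAreaRect(np.argwhere(m&k)[:,::-1].astype(np.float32))
E
python3 - <<'E'
from h import *
o=robot.get_obs();M=R.from_quat(o['tool_rot']).as_matrix()
p,p2=wcam(o);y=yellow(p,(110,200,190,300));print('w',y,ray(p2,y[0],.056),ray(p2,(403,134),.06),ray(p2,(424,175),.06))
im=p['pixels'].astype(int);m=(im[...,0]>150)&(im[...,1]<80)
a=np.argwhere(m[100:200,380:450]);print('redcols',a.min(0)+[100,380],a.max(0)+[100,380])
w=M.T@(ray(p2,y[0],.056)-o['position']);print('tool d',w)
t=robot.camera('top');y=yellow(t,(220,275,350,400));print('t',y,ray(t,y[0],.056))
s=robot.camera('scene');y=yellow(s,(145,190,265,315));print('s',y,ray(s,y[0],.056))
E
```

```text
w ((232.98651123046875, 153.00035095214844), (37.17561721801758, 43.5246467590332), 88.45184326171875) [ 0.5300779  -0.04172828  0.056     ] [ 0.50714324 -0.21762746  0.06      ] [ 0.45976011 -0.23177362  0.06      ]
redcols [129 389] [174 419]
tool d [ 0.03046781 -0.09577478  0.16649883]
t ((372.7884521484375, 246.0576934814453), (28.240720748901367, 25.298978805541992), 11.309932708740234) [ 0.53065638 -0.04017632  0.056     ]
s ((288.45001220703125, 164.15000915527344), (25.61444854736328, 17.0762996673584), 18.434947967529297) [ 0.52963324 -0.03980605  0.056     ]
```

>>> servo_tool(
  rows=[1,0.01,-0.03,0.01,0,1,0.01,-0.03,0.02,0,1,0.009,-0.025,0.03,0,1,0,0,0.03,0,1,0,0,0.02,0],
)

```text
time: 3.48
position: [0.5261, -0.0503, 0.1104]
tool_rot: [0.993, -0.119, -0.001, -0.0]
ft_force: [0.2, -0.6, 0.2]
grip_width: 0.0004
grip_force: 0.0
```

>>> servo_tool(
  rows=[1,0,0,0,0,1,0,0,0,0,1,0,0,0,0],
)

```text
time: 3.73
position: [0.5273, -0.0518, 0.1135]
tool_rot: [0.993, -0.12, 0.001, 0.0]
ft_force: [0.3, 0.4, -0.0]
grip_width: 0.0003
grip_force: 0.0
```

Run:
```python
from h import *
o=robot.get_obs();M=R.from_quat(o['tool_rot']).as_matrix();print(o['time'],o['position'],o['ft_force'],M.round(3))
p,p2=wcam(o);save(p,'w2');s=robot.camera('scene');save(s,'s2')
print('d',M.T@(np.array([.530,-.0405,.056])-o['position']))
for n in('pad_top','slider_mid','red_stop_mid'):
    for r in robot.place_of(p,n)[:1]: print(n,np.round(r['at'],4),round(r['score'],2),proj(p2,r['at']).round())
print('tip',proj(p2,o['position']),'pad',proj(p2,[.530,-.0405,.056]))
```

```text
3.7333 [ 0.52726704 -0.05184603  0.11351933] [ 0.26608185  0.36642448 -0.04205694] [[ 0.971 -0.239  0.002]
 [-0.239 -0.971 -0.001]
 [ 0.002  0.    -1.   ]]
d [-0.00016329 -0.01167722  0.05751775]
pad_top [ 0.5323 -0.0415  0.0594] 0.56 [[308. 212.]]
slider_mid [ 0.529  -0.0398  0.068 ] 0.83 [[307. 221.]]
red_stop_mid [ 0.4827 -0.2185  0.0624] 0.85 [[562. 221.]]
tip [[323.48540124 246.18233805]] pad [[308.07502491 213.76162727]]
```

View pics/w2.png

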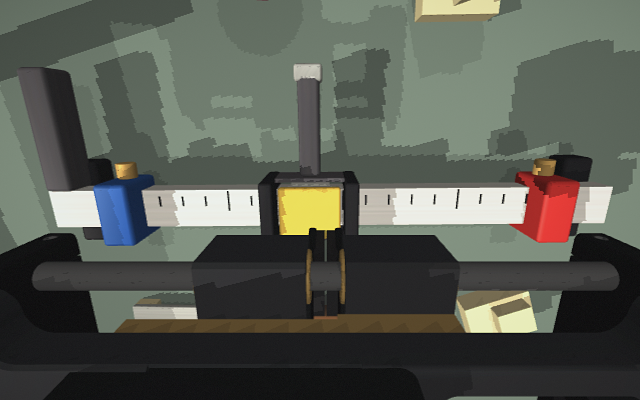

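The wrist view shows the yellow pad from column 280 to 343 (middle about 311), with the fingertip at column 323. I'll shift 7 mm towards the pad centre, which leaves it slightly red-side, and descend between the cheeks.

>>> servo_tool(
  rows=[1,0,-0.007,0,0,1,0,0,0.015,0,1,0,0,0.015,0,1,0,0,0.01,0,1,0,0,0.006,0],
)

```text
time: 4.4
position: [0.5277, -0.0434, 0.0657]
tool_rot: [0.993, -0.119, -0.001, -0.0]
ft_force: [0.1, 0.1, -0.3]
grip_width: 0.0006
grip_force: 0.0
```

>>> servo_tool(
  rows=[1,0,0,0.003,0,1,0,0,0.001,0,1,0,0,0,0,1,0,0,0,0],
)

```text
time: 4.73
position: [0.5286, -0.044, 0.063]
tool_rot: [0.993, -0.12, 0.0, 0.0]
ft_force: [0.6, 0.1, -0.3]
grip_width: 0.0002
grip_force: 0.0
```

Run:
```python
from h import *
o=robot.get_obs();print(o['time'],o['position'],o['ft_force'])
s=robot.camera('scene');im=s['pixels'][120:220,220:360,::-1];cv2.imwrite('pics/s3.png',cv2.resize(im,None,fx=5,fy=5,interpolation=cv2.INTER_CUBIC))
```

```text
4.7333 [ 0.52861391 -0.04403676  0.0629607 ] [ 0.64945974  0.0900618  -0.308363  ]
```

View pics/s3.png

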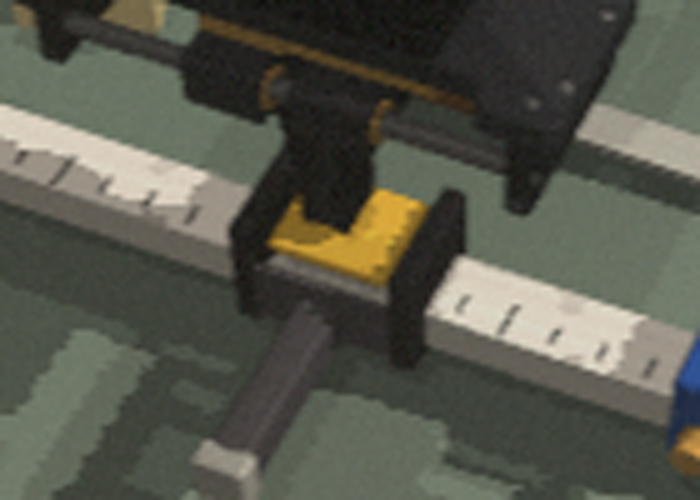

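The fingertip is between the cheeks over the pad, nearer the red-side cheek. Now I'll press down in small steps.

>>> servo_tool(
  rows=[1,0,0,0.003,0,1,0,0,0.002,0,1,0,0,0.002,0,1,0,0,0,0,1,0,0,0,0],
)

```text
time: 5.2
position: [0.5285, -0.0441, 0.0558]
tool_rot: [0.993, -0.12, 0.0, 0.0]
ft_force: [0.3, -0.8, 2.7]
grip_width: 0.0006
grip_force: 1.6
```

>>> servo_tool(
  rows=[1,0,0,0.002,0,1,0,0,0.002,0,1,0,0,0.001,0,1,0,0,0,0,1,0,0,0,0],
)

```text
time: 5.62
position: [0.5285, -0.044, 0.0507]
tool_rot: [0.993, -0.12, 0.0, 0.0]
ft_force: [0.0, -0.6, 4.5]
grip_width: 0.0003
grip_force: 2.5
```

>>> servo_tool(
  rows=[1,0,0.002,0,0,1,0,0.003,0,0,1,0,0.004,0,0,1,0,0.004,0,0,1,0,0.004,0,0],
)

```text
time: 6.03
position: [0.5245, -0.0609, 0.0507]
tool_rot: [0.993, -0.12, 0.0, 0.0]
ft_force: [0.3, 1.0, 4.6]
grip_width: 0.0004
grip_force: 2.5
```

>>> servo_tool(
  rows=[1,0,0.005,0,0,1,0,0.005,0,0,1,0,0.005,0,0,1,0,0.005,0,0,1,0,0.003,0,0],
)

```text
time: 6.45
position: [0.519, -0.0837, 0.0507]
tool_rot: [0.993, -0.12, 0.001, 0.0]
ft_force: [1.2, 0.6, 4.9]
grip_width: 0.0005
grip_force: 2.5
```

Run:
```python
from h import *
o=robot.get_obs();print(o['time'],o['position'],o['ft_force'])
s=robot.camera('scene')
for n in('slider_mid','pad_top','red_stop_mid'):
    for r in robot.place_of(s,n)[:1]: print(n,np.round(r['at'],4),round(r['score'],2))
im=s['pixels'][100:200,170:310,::-1];cv2.imwrite('pics/s4.png',cv2.resize(im,None,fx=5,fy=5,interpolation=cv2.INTER_CUBIC))
```

```text
6.45 [ 0.51902689 -0.08372708  0.05067723] [1.16253974 0.55426461 4.94745282]
slider_mid [ 0.5247 -0.079   0.0641] 0.6
pad_top [ 0.5199 -0.0816  0.0467] 0.61
```

View pics/s4.png

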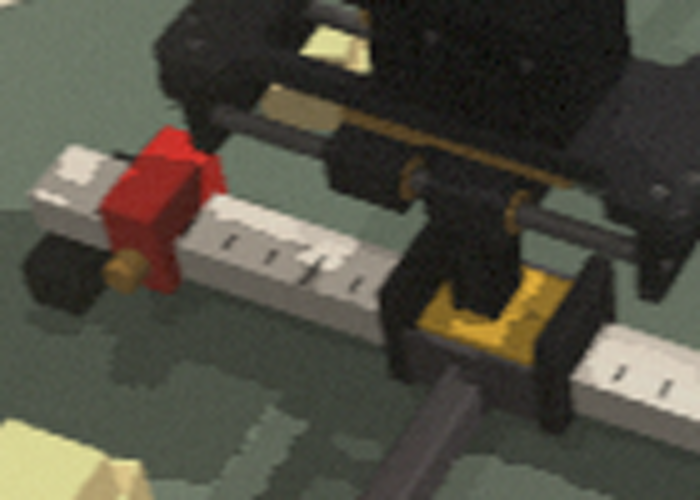

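The slider follows by friction and is about 40 mm along, with the pad still down and about 93 mm to go.

>>> servo_tool(
  rows=[1,0,0.004,0,0,1,0,0.005,0,0,1,0,0.006,0,0,1,0,0.006,0,0,1,0,0.006,0,0],
)

```text
time: 7.07
position: [0.5129, -0.1096, 0.0507]
tool_rot: [0.993, -0.12, 0.001, 0.0]
ft_force: [1.8, 0.5, 4.6]
grip_width: 0.0004
grip_force: 2.5
```

>>> servo_tool(
  rows=[1,0,0.006,0,0,1,0,0.006,0,0,1,0,0.006,0,0,1,0,0.006,0,0,1,0,0.006,0,0],
)

```text
time: 7.48
position: [0.5058, -0.139, 0.0507]
tool_rot: [0.993, -0.12, 0.001, 0.0]
ft_force: [2.3, 0.5, 4.9]
grip_width: 0.0007
grip_force: 2.5
```

>>> servo_tool(
  rows=[1,0,0.006,0,0,1,0,0.005,0,0,1,0,0.004,0,0,1,0,0.003,0,0,1,0,0.002,0,0],
)

```text
time: 7.9
position: [0.5012, -0.1584, 0.0507]
tool_rot: [0.993, -0.12, 0.001, 0.0]
ft_force: [4.6, 0.2, 5.8]
grip_width: 0.0005
grip_force: 2.5
```

>>> servo_tool(
  rows=[1,0,0.002,0,0,1,0,0.002,0,0,1,0,0.002,0,0,1,0,0.002,0,0,1,0,0.002,0,0],
)

```text
time: 8.32
position: [0.4985, -0.1675, 0.0507]
tool_rot: [0.993, -0.12, 0.001, 0.0]
ft_force: [4.7, -0.7, 5.0]
grip_width: 0.0008
grip_force: 2.5
```

>>> servo_tool(
  rows=[1,0.001,0.002,0,0,1,0,0.002,0,0,1,0,0.001,0,0,1,0,0.001,0,0,1,0,0.0,0,0],
)

```text
time: 8.73
position: [0.4972, -0.1733, 0.0505]
tool_rot: [0.993, -0.119, -0.0, -0.0]
ft_force: [2.6, 0.2, 5.6]
grip_width: 0.0005
grip_force: 2.5
```

>>> servo_tool(
  rows=[1,0,0.001,0,0,1,0,0.001,0,0,1,0,0.001,0,0,1,0,0.001,0,0,1,0,0.0,0,0],
)

```text
time: 9.15
position: [0.4954, -0.1761, 0.0503]
tool_rot: [0.993, -0.12, -0.001, -0.001]
ft_force: [2.6, 2.2, 4.4]
grip_width: 0.0007
grip_force: 2.6
```

Run:
```python
from h import *
o=robot.get_obs();print(o['time'],o['position'],o['ft_force'])
s=robot.camera('scene')
for n in('slider_mid','pad_top','red_stop_mid'):
    for r in robot.place_of(s,n)[:1]: print(n,np.round(r['at'],4),round(r['score'],2))
im=s['pixels'][90:190,150:290,::-1];cv2.imwrite('pics/s5.png',cv2.resize(im,None,fx=5,fy=5,interpolation=cv2.INTER_CUBIC))
```

```text
9.15 [ 0.49542919 -0.17614293  0.05026431] [2.61050311 2.18242551 4.43003277]
slider_mid [ 0.4999 -0.1708  0.0627] 0.68
pad_top [ 0.4992 -0.1714  0.049 ] 0.65
red_stop_mid [ 0.4829 -0.214   0.0579] 0.65
```

View pics/s5.png

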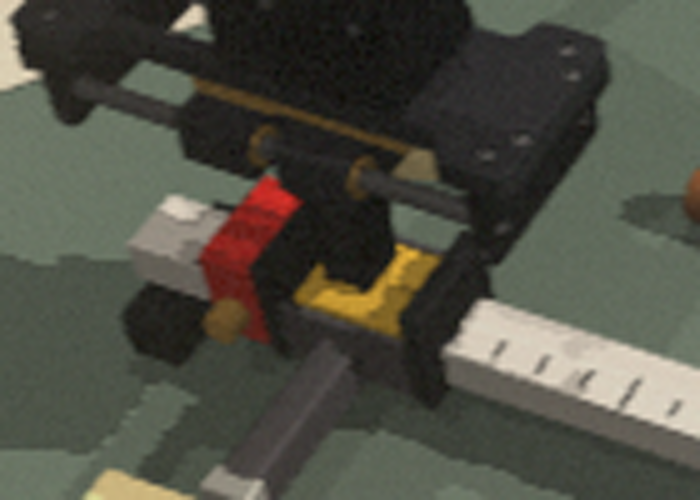

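The black cheek now appears to touch the red stop, and the force along the bar is rising. I'll push a little further to confirm.

>>> servo_tool(
  rows=[1,0.0005,0.001,0,0,1,0,0.001,0,0,1,0,0.001,0,0,1,0,0.0,0,0],
)

```text
time: 9.68
position: [0.4942, -0.1784, 0.05]
tool_rot: [0.993, -0.12, -0.003, -0.002]
ft_force: [1.6, 3.3, 5.5]
grip_width: 0.0004
grip_force: 2.6
```

>>> servo_tool(
  rows=[1,0,0.001,0,0,1,0,0.001,0,0,1,0,0.001,0,0,1,0,0.0,0,0],
)

```text
time: 10.02
position: [0.4931, -0.181, 0.0499]
tool_rot: [0.993, -0.12, -0.003, -0.002]
ft_force: [1.3, 2.9, 4.9]
grip_width: 0.0004
grip_force: 2.6
```

The force along the bar has levelled at about 3 N, which is the fingertip sliding on the pad. That is well above the 1 N the free slider needs, so it is resting on the stop. Now I'll lift straight up.

>>> servo_tool(
  rows=[1,0,0,-0.002,0,1,0,0,-0.002,0,1,0,0,-0.002,0,1,0,0,-0.002,0,1,0,0,-0.004,0],
)

```text
time: 10.43
position: [0.4949, -0.1832, 0.0621]
tool_rot: [0.993, -0.119, -0.001, -0.0]
ft_force: [-0.0, 0.2, 0.3]
grip_width: 0.0002
grip_force: 0.0
```

>>> servo_tool(
  rows=[1,0,0,-0.008,0,1,0,0,-0.015,0,1,0,0,-0.03,0,1,0,0,-0.035,0,1,0,0,-0.035,0],
)

```text
time: 10.85
position: [0.4951, -0.1833, 0.1868]
tool_rot: [0.993, -0.12, -0.001, -0.0]
ft_force: [0.8, 0.2, 0.4]
grip_width: 0.0004
grip_force: 0.0
```

>>> servo_tool(
  rows=[1,-0.03,0,-0.02,0,1,-0.035,0,0,0,1,-0.02,0,0,0,1,0,0,0,0,1,0,0,0,0],
)

```text
time: 11.27
position: [0.4126, -0.1631, 0.2063]
tool_rot: [0.993, -0.12, 0.001, 0.0]
ft_force: [0.4, -1.1, -0.9]
grip_width: 0.0007
grip_force: 0.0
```

Run:
```python
from h import *
o=robot.get_obs();print(o['time'],o['position'],o['ft_force'])
p,p2=wcam(o);save(p,'w6')
s=robot.camera('scene')
for c,q in(('w',p),('s',s)):
  for n in('slider_mid','pad_top','red_stop_mid','maquette','cup','rasp','offcut'):
    for r in robot.place_of(q,n)[:1]: print(c,n,np.round(r['at'],4),round(r['score'],2))
```

```text
11.2667 [ 0.41255011 -0.16309392  0.20634615] [ 0.42570282 -1.11763418 -0.87055446]
w slider_mid [ 0.4963 -0.1683  0.0686] 0.94
w pad_top [ 0.4992 -0.1738  0.0566] 0.87
w red_stop_mid [ 0.4841 -0.2201  0.0622] 0.69
w cup [0.5625 0.1033 0.0606] 0.6
w rasp [ 0.4223  0.0281 -0.0018] 0.72
w offcut [ 0.3676 -0.1819 -0.0028] 0.84
s slider_mid [ 0.4974 -0.1707  0.065 ] 0.76
s pad_top [ 0.501  -0.1704  0.0561] 0.61
s red_stop_mid [ 0.4863 -0.2154  0.0619] 0.8
s maquette [ 0.667 -0.187  0.003] 0.64
s cup [ 0.7224 -0.0466 -0.002 ] 0.88
s rasp [ 0.4203  0.0278 -0.0047] 0.66
```

View pics/w6.png

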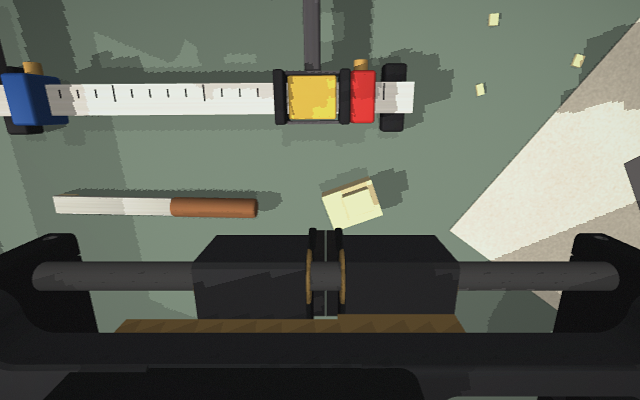

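The wrist view shows the slider's cheek (column 349) flush against the red stop (column 351), with the pad up. The bystanders are unmoved and the arm is clear, so I'll hand it in.

```bash
python3 -c "
from rig import robot
print(robot.hand_in())"
```

```text
the job is handed in; nothing more can be done
None
```

The slider rests against the red stop with the pad up and the brake holding. The arm is clear, the bystanders look unmoved, and the job was handed in at about 11 s (no verdict came back).

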